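Find the socket that fits the pressure vessel's nut

TASK

The nut on the pressure vessel clamped in the vise is to be loosened next: find its socket among the three hex sockets in the black tray. Start with the smallest, set it down on that nut and work up in size until one slides fully home over the nut onto the cap, standing each one that will not go on upright in the tray again, in any free compartment. Finish while still gripping the socket that fits, fully home on the nut, and do not shift anything else on the bench.

Things in the scene. Friction and masses are not known exactly. Their poses are not given: they have to be found in the camera images.
- vise: grey bench vise, fixed, base 150 by 82 mm, with an upright steel pressure vessel clamped in its jaws; origin on the bench under the vessel's axis. The vise's screw and handle point to its -x and reach 115 mm from the axis, lower than 50 mm. The vessel's knurled cap is 62 mm wide, its flat top 105 mm above the bench
- cap_centre (a point): middle of the flat top of the clamped vessel's cap, 105 mm above the bench; a nut's underside lies here
- spare_vessel: the same vessel standing on a round cork pad at the back of the bench, fixed, not part of the job; origin on the bench under its axis, cap top at 105 mm, the other nut on it
- nut_a: steel hex nut, 14 mm high, fixed, on a vessel's cap. Of nut_a and nut_b one is 16 and one 19 mm across flats (not told which), one on the clamped and one on the spare vessel, by chance. Its top 4.5 mm is a round bevel, 2 mm narrower all round at the top; the stud stands 1.5 mm higher, at most 10 mm wide. Origin: centre of its underside; flats face its +x, -x and every 60 degrees
- nut_b: steel hex nut, 14 mm high, fixed, on a vessel's cap. Of nut_a and nut_b one is 16 and one 19 mm across flats (not told which), one on the clamped and one on the spare vessel, by chance. Its top 4.5 mm is a round bevel, 2 mm narrower all round at the top; the stud stands 1.5 mm higher, at most 10 mm wide. Origin: centre of its underside; flats face its +x, -x and every 60 degrees
- tray: black plastic socket tray, fixed, 50 mm (its x) by 172 mm (its y), 20 mm high, three compartments in a row along its y at -56, 0 and +56 mm, each 42 mm (x) by about 52 mm (y) inside, floor 4 mm above the bench, walls 4 mm; origin: centre of its underside
- socket_small: the small socket: steel hexagonal tube, loose, upright in any one of the tray's compartments, 70 mm tall, open at both ends, wall 3 mm, for 13 mm nuts: bore 14.4 mm across flats; outside 20.4 mm across flats, 23.6 mm across corners; about 85 g. Origin: centre of its lower end, z up; flats face its +x, -x and every 60 degrees, inside and outside alike
- socket_middle: the middle socket: steel hexagonal tube, loose, upright in any one of the tray's compartments, 70 mm tall, open at both ends, wall 3 mm, for 16 mm nuts: bore 17.4 mm across flats; outside 23.4 mm across flats, 27.0 mm across corners; about 105 g. Origin: centre of its lower end, z up; flats face its +x, -x and every 60 degrees, inside and outside alike
- socket_large: the large socket: steel hexagonal tube, loose, upright in any one of the tray's compartments, 70 mm tall, open at both ends, wall 3 mm, for 19 mm nuts: bore 20.4 mm across flats; outside 26.4 mm across flats, 30.5 mm across corners; about 125 g. Origin: centre of its lower end, z up; flats face its +x, -x and every 60 degrees, inside and outside alike
- turning_bar: hexagonal steel bar, 8 mm thick, 140 mm long, lying flat on the bench; loose, stays where it is. Origin: centre of its underside
- bottle: glass reagent bottle with a blue cap, 62 mm wide, 105 mm tall; loose, stays where it is. Origin: centre of its underside
- vial: small capped sample vial, 25 mm wide, 45 mm tall; loose, stays where it is. Origin: centre of its underside
- tape: roll of yellow tape lying flat, 72 mm wide, 22 mm high; loose, stays where it is. Origin: centre of its underside
- petri: covered glass dish, 92 mm wide, 15 mm high; loose, stays where it is. Origin: centre of its underside
- tweezers: steel tweezers lying flat, about 130 mm long; loose, stays where it is. Origin: centre of its underside

How it is judged:
On the way, in this order (a step that is already met when the one before it is completed fails the run):
1. the smallest socket is tried: set down upright on the clamped vessel's nut (((horizontal distance between nut_a and cap_centre below 0.01 m and horizontal distance between socket_small and nut_a below 0.005 m and z of socket_small in the frame of nut_a below 0.0165 m and angle between socket_small's own z axis and vertical below 0.12 rad and contact force between socket_small and nut_a above 0.5 N) or (horizontal distance between nut_b and cap_centre below 0.01 m and horizontal distance between socket_small and nut_b below 0.005 m and z of socket_small in the frame of nut_b below 0.0165 m and angle between socket_small's own z axis and vertical below 0.12 rad and contact force between socket_small and nut_b above 0.5 N))), for 0.05 s.
2. the middle socket is tried next on the same nut (((horizontal distance between nut_a and cap_centre below 0.01 m and horizontal distance between socket_middle and nut_a below 0.005 m and z of socket_middle in the frame of nut_a below 0.0165 m and angle between socket_middle's own z axis and vertical below 0.12 rad) or (horizontal distance between nut_b and cap_centre below 0.01 m and horizontal distance between socket_middle and nut_b below 0.005 m and z of socket_middle in the frame of nut_b below 0.0165 m and angle between socket_middle's own z axis and vertical below 0.12 rad and contact force between socket_middle and nut_b above 0.5 N))), for 0.05 s.
At the end, for the whole second after the job is handed in: The socket made for the clamped vessel's nut is over it: within 2.5 mm of its axis, lower end at most 3 mm above the cap, within 0.06 rad of upright, still, and gripped by the fingers (over 3 N); the other two stand upright (0.12 rad) on the tray's floor, untouched by the fingers (((horizontal distance between nut_a and cap_centre below 0.01 m and horizontal distance between socket_middle and nut_a below 0.0025 m and z of socket_middle in the frame of nut_a below 0.003 m and angle between the z axis of socket_middle and the z axis of nut_a, either way round below 0.06 rad and contact force between the fingers and socket_middle above 3 N and linear speed of socket_middle below 0.02 m/s and (x of socket_small in the frame of tray between -0.021 and 0.021 m and y of socket_small in the frame of tray between -0.082 and 0.082 m and height (world z) of socket_small between 0 and 0.009 m and angle between socket_small's own z axis and vertical below 0.12 rad and contact force between the fingers and socket_small below 0.1 N) and (x of socket_large in the frame of tray between -0.021 and 0.021 m and y of socket_large in the frame of tray between -0.082 and 0.082 m and height (world z) of socket_large between 0 and 0.009 m and angle between socket_large's own z axis and vertical below 0.12 rad and contact force between the fingers and socket_large below 0.1 N)) or (horizontal distance between nut_b and cap_centre below 0.01 m and horizontal distance between socket_large and nut_b below 0.0025 m and z of socket_large in the frame of nut_b below 0.003 m and angle between the z axis of socket_large and the z axis of nut_b, either way round below 0.06 rad and contact force between the fingers and socket_large above 3 N and linear speed of socket_large below 0.02 m/s and (x of socket_small in the frame of tray between -0.021 and 0.021 m and y of socket_small in the frame of tray between -0.082 and 0.082 m and height (world z) of socket_small between 0 and 0.009 m and angle between socket_small's own z axis and vertical below 0.12 rad and contact force between the fingers and socket_small below 0.1 N) and (x of socket_middle in the frame of tray between -0.021 and 0.021 m and y of socket_middle in the frame of tray between -0.082 and 0.082 m and height (world z) of socket_middle between 0 and 0.009 m and angle between socket_middle's own z axis and vertical below 0.12 rad and contact force between the fingers and socket_middle below 0.1 N)))); the arm keeps its last pose, push and grip.
It fails at once if anything else on the bench is shifted by more than 30 mm (distance of any of turning_bar, bottle, vial, tape, petri, tweezers from where it was at the start of the episode above 0.03 m).
It also fails if it takes over 72 s, if anything falls off the work surface, if the arm or the gripper's body presses on something with over 40 N, if the wrist force passes 120 N, or if a joint passes its speed limit or range.

ROBOT

A 6-joint arm with a two-finger parallel gripper is mounted at the origin on the work surface. World frame = base frame: x ahead of the robot, y to its left, z up, the work surface at z = 0. Lengths are in m, angles in rad, forces in N, time in s.
With the tool pointing down it reaches from about 0.375 to 0.9 m from the base axis. Payload 3.1 kg.
Tool frame: the origin (TCP) lies midway between the tips of the shut fingers; the grasp point (between the pads) lies robot.grip_depth behind it (robot.grip_depth is the distance from the TCP to the grasp point, in m); z points along the fingers, y is the line along which they close (so a half turn about z gives the same grasp; the last joint's range is limited). The gripper opens to 87 mm and grips with 3 to 60 N. Pads are 19 mm wide; open, the fingers measure 117 mm over their backs; the gripper's body (75 mm by 190 mm) begins 51 mm behind the grasp point.
Start: joints at [-1.518, 0.527, 1.433, -0, 1.181, -0.178], TCP at [0.144, -0.608, 0.223] pointing down, gripper open.
Joint ranges: [-3.08, 3.08], [-0.75, 2.2], [0.22, 2.44], [-1.43, 4.57], [0, 2.65], [-2.85, 2.85]. Speed limits (rad/s): [2.79, 2.79, 3.14, 3.14, 3.14, 3.14].

INTERFACE

Orientations are given as a unit quaternion [x, y, z, w].
In Python, from rig import robot gives the robot as it stands.
- The arm moves only by the tool creep_tool, called as name(argument=value, ...) on one line, values as JSON. Schema: {"type":"object","properties":{"rows":{"type":"array","items":{"type":"array","items":{"type":"array","items":{"type":"number"},"minItems":4,"maxItems":4},"minItems":1,"maxItems":20},"minItems":1,"maxItems":1},"finger_gap":{"type":"number"},"force":{"type":"number"},"only":{"type":"string"},"quiet":{"type":"boolean"},"lines":{"type":"string"}},"required":["rows"],"additionalProperties":false}. rows is a list that holds a single list of rows (three levels of brackets), with 1 to 20 rows, each of 4 numbers: dx, dy, dz in m, then a turn about the tool's z in rad; each row shifts and turns the commanded pose from where the row before left it, along the tool's axes as they then stand; what a row does not reach is not made up. A row lasts 1/12 s, in which the tool goes at most 0.0417 m and 0.125 rad, less where a joint would pass 70% of its speed; a pose out of reach is approached as far as the arm can. finger_gap is the finger opening in m, set as the call begins (left out keeps the last). The fingers move at their own pace and stop on an object; force is the grip in N (left out, the last holds). Time passes only in rows, so rows that do not move let the fingers close. The tool returns the time, the measured TCP pose, the force, the opening and the grip force at its end. only (a regular expression) keeps the lines of the reply that match it, lines (a string "A,B") keeps lines A to B, and quiet returns only ok. Input that does not fit is refused with a message, and nothing moves.
- robot.get_obs(): the state, without advancing time (a new reading comes with each control period).
- robot.camera(name): name is "side" or "top"; returns a dict with "img" (420x560x3 uint8, red, green, blue), "fx", "fy", "cx", "cy" (pixels), "k1" (the pictures are not rectified: a ray, as slopes to the right and down, at radius r is drawn at 1 + k1 r^2 times it, then the intrinsics apply), "xyz" and "attitude" of the camera in the world. Camera axes: x right, y down, z forward; pixel columns grow to the right and rows downward; lengths in m; the calibration is good to about 2 mm. A picture is of the moment at which its call begins. There is no depth.
- robot.hand_in(): hands the job in; it is judged then, once.
The state is a dict: "time": time; "q": joint angles; "joint_velocities": joint speeds; "joint_torque": joint torques, N m; "position": TCP position; "tool_rot": TCP orientation; "ft_force": force on the tool from outside, world axes, zero at the start; "moment": the same for the moment, N m; "grip_width": finger opening in m; "grip_force": force on a finger pad.
Only numpy, scipy, OpenCV 4.12 (cv2) and the standard library are available. Lean on these libraries where they do the work, as an engineer would, in place of code of your own. Each camera call takes 0.05 s, during which the arm holds its last target. There are 200 camera calls.

## Working session

There is one attempt and no reset: what is moved stays moved. The work goes in short steps, Python scripts to look and compute and a tool call to move; the robot and the scene stay as the last step left them, time stands still between calls to the robot, and variables do not carry over. Pictures are saved under pics/ and viewed, at most 14 in all, crops included, and the job is handed in when it is done.

```bash
ls; mkdir -p pics
```

Run:
```python
from rig import robot
import cv2,numpy as np
print(robot.get_obs(), robot.grip_depth)
for n in("side","top"):
    c=robot.camera(n); cv2.imwrite(f"pics/{n}0.png",c["img"][:,:,::-1]); np.save(f"pics/{n}0.npy",c,allow_pickle=True)
    print({k:v for k,v in c.items() if k!="img"})
```

```text
pics
rig.py
{'time': 0.0, 'q': array([-1.51748375e+00,  5.28472171e-01,  1.43390727e+00, -2.56584525e-05,
        1.18136579e+00, -1.78501713e-01]), 'joint_velocities': array([ 7.76207537e-04, -2.15429104e-03, -2.04515307e-04,  1.36239093e-04,
       -8.46717989e-05,  1.29413905e-04]), 'joint_torque': array([-6.10502630e-04, -4.40042102e+01, -1.76591331e+01,  6.32921909e-02,
        5.82708092e-02, -1.50316760e-04]), 'position': array([ 0.14357078, -0.60753744,  0.22156635]), 'tool_rot': array([ 9.93289144e-01,  1.15652576e-01,  5.54856827e-05, -1.07492300e-03]), 'ft_force': array([-0.09199132, -0.27052892, -0.09736947]), 'moment': array([-0.04052381,  0.00066411, -0.02161505]), 'grip_force': 0.0, 'grip_width': 0.08701180728698629} 0.0187
{'fx': 383.2115701708217, 'fy': 383.2115701708217, 'cx': 280.3951385819568, 'cy': 212.5581759127204, 'k1': 0.02557909952912068, 'xyz': array([0.3923985 , 0.68127474, 0.84656392]), 'attitude': array([-0.12533474,  0.91763455, -0.37380061,  0.05011119])}
{'fx': 470.8367162582171, 'fy': 470.8367162582171, 'cx': 279.88601153103116, 'cy': 202.63975531268898, 'k1': -0.142504538627836, 'xyz': array([ 4.74526547e-01, -9.65242542e-04,  1.30961773e+00]), 'attitude': array([ 0.70752389, -0.70565537,  0.0302863 , -0.02330638])}
```

View pics/top0.png

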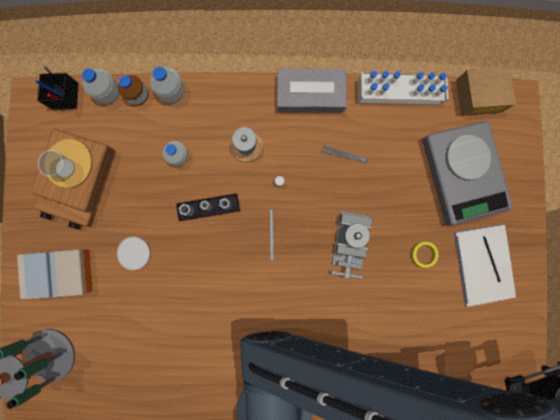

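View pics/side0.png

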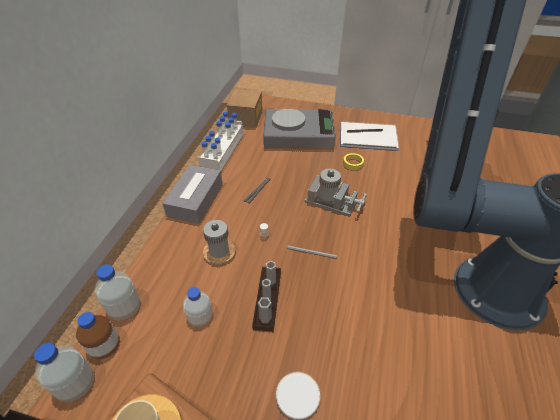

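The top view shows the tray near (208,207), the clamped vessel near (355,237) and the spare near (244,142). In the side view they are near (267,296), (330,180) and (216,235). Next I'll enlarge both regions.

Create h.py:
```python
import numpy as np,cv2
from scipy.spatial.transform import Rotation as R
def load(f): return np.load(f,allow_pickle=True).item()
def K(c): return np.array([[c["fx"],0,c["cx"]],[0,c["fy"],c["cy"]],[0,0,1.]]),np.array([c["k1"],0,0,0.])
def ray(c,p):
    k,d=K(c); s=cv2.undistortPoints(np.array([[p]],float),k,d)[0,0]
    v=R.from_quat(c["attitude"]).apply([s[0],s[1],1]); return np.array(c["xyz"]),v/np.linalg.norm(v)
def plane(c,p,z):
    o,v=ray(c,p); return o+v*(z-o[2])/v[2]
def tri(c1,p1,c2,p2):
    (a,u),(b,v)=ray(c1,p1),ray(c2,p2)
    t=np.linalg.lstsq(np.c_[u,-v],b-a,rcond=None)[0]; P,Q=a+t[0]*u,b+t[1]*v
    return (P+Q)/2,np.linalg.norm(P-Q)
def proj(c,P):
    k,d=K(c); r=R.from_quat(c["attitude"]).inv(); x=r.apply(np.array(P)-c["xyz"])
    return cv2.projectPoints(x.reshape(1,1,3),np.zeros(3),np.zeros(3),k,d)[0][0,0]
```

Run:
```python
from h import *
t=load("pics/top0.npy")["img"];s=load("pics/side0.npy")["img"]
def cr(i,x,y,w,h): return cv2.resize(i[y:y+h,x:x+w],(400,300),interpolation=cv2.INTER_CUBIC)
m=np.vstack([np.hstack([cr(t,168,177,80,60),cr(t,315,207,80,60)]),np.hstack([cr(s,222,260,96,72),cr(s,282,155,96,72)])])
cv2.imwrite("pics/m1.png",m[:,:,::-1])
```

```text
(no output)
```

View pics/m1.png

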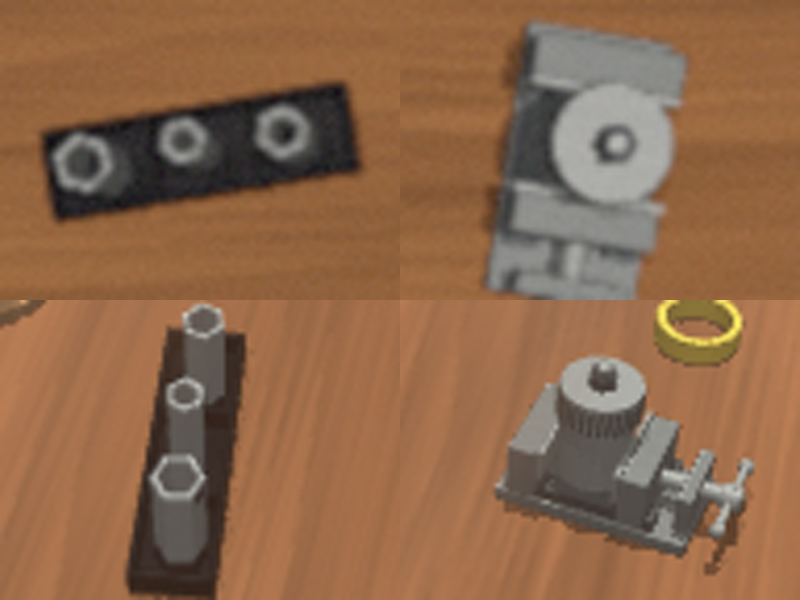

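The tray holds, from its +y end, the large (81,162 in the crop), small (183,140) and middle (283,132) sockets. The clamped cap's centre is near (613,143). Next I'll measure the rims, cap and nut.

Create seg.py:
```python
from h import *
t=load("pics/top0.npy");s=load("pics/side0.npy")
def blob(c,u,v,r,th,hole=True):
    g=cv2.cvtColor(c["img"],cv2.COLOR_RGB2HSV); N=8
    img=c["img"][v-r:v+r+1,u-r:u+r+1].astype(np.float32)
    up=cv2.resize(img,None,fx=N,fy=N,interpolation=cv2.INTER_CUBIC)
    m=((up.min(2)>th)).astype(np.uint8)
    cs,_=cv2.findContours(m,cv2.RETR_EXTERNAL,cv2.CHAIN_APPROX_NONE)
    k=max(cs,key=cv2.contourArea); h=cv2.convexHull(k); M=cv2.moments(h)
    toP=lambda p:(np.array(p)+.5)/N-.5+[u-r,v-r]
    vis=up.clip(0,255).astype(np.uint8).copy(); cv2.drawContours(vis,[k],-1,(255,0,0),1)
    e=cv2.fitEllipse(h)
    return toP([M["m10"]/M["m00"],M["m01"]/M["m00"]]),toP(e[0]),np.array(e[1])/N,cv2.resize(vis,(200,200))
if __name__=="__main__":
    L=[]
    for nm,a,b,r,th1,th2 in[("large",(184,209),(264,303),8,120,125),("small",(204,205),(266,284),8,120,125),("mid",(224,203),(270,266),8,120,125),("cap",(357,235),(330,177),16,120,118)]:
        A=blob(t,*a,r,th1);B=blob(s,*b,r,th2); L+=[np.vstack([A[3],B[3]])]
        P,e=tri(t,A[0],s,B[0]); print(nm,A[0],A[2],B[0],B[2],P.round(4),round(e,4), plane(t,A[0],.105 if nm=="cap" else .074).round(4),plane(s,B[0],.105 if nm=="cap" else .074).round(4))
    cv2.imwrite("pics/seg1.png",np.hstack(L)[:,:,::-1])
```

```bash
python3 seg.py
```

```text
large [182.73092255 209.56441947] [ 8.65946293 11.25553131] [264.1820828  302.06753787] [11.35605335 12.67634106] [0.55   0.2427 0.0784] 0.0021 [0.5493 0.2434 0.074 ] [0.552  0.2403 0.074 ]
small [204.12666001 204.67884533] [8.07531166 8.47851658] [266.07056432 282.16474555] [7.66300869 8.92346478] [0.5631 0.1869 0.0733] 0.0014 [0.5624 0.1867 0.074 ] [0.5636 0.1875 0.074 ]
mid [224.00782951 202.88610861] [9.42882729 9.8916769 ] [270.31065838 264.51678177] [ 8.25889492 10.44792843] [0.5681 0.1343 0.0734] 0.0015 [0.5673 0.1341 0.074 ] [0.5687 0.1349 0.074 ]
cap [355.09212117 234.61613267] [29.79720306 85.24111176] [330.1657365  174.72495213] [13.33097839 20.72082329] [ 0.4838 -0.2056  0.1079] 0.0009 [ 0.4843 -0.2061  0.105 ] [ 0.4837 -0.2092  0.105 ]
```

View pics/seg1.png

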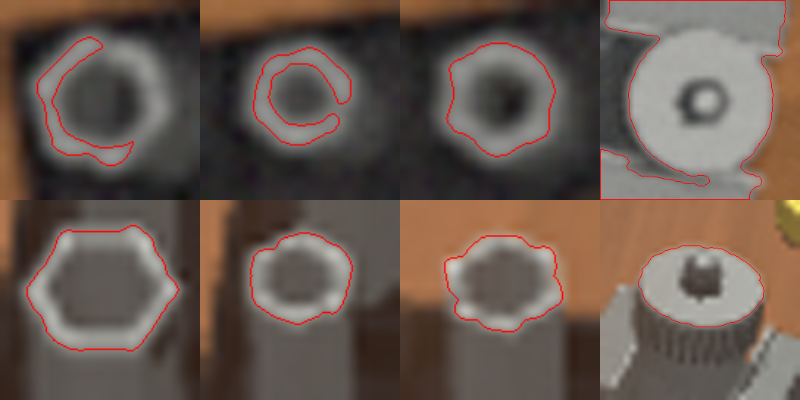

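The ring contours in the top view are broken and its cap mask leaks. The side view is clean. I'll adjust the thresholds and get hex phases too.

Create seg2.py:
```python
from h import *
def blob(c,u,v,r,th,inv=False,N=8):
    up=cv2.resize(c["img"][v-r:v+r+1,u-r:u+r+1].astype(np.float32),None,fx=N,fy=N,interpolation=cv2.INTER_CUBIC)
    m=((up.min(2)<th) if inv else (up.min(2)>th)).astype(np.uint8)
    cs,_=cv2.findContours(m,cv2.RETR_EXTERNAL,cv2.CHAIN_APPROX_NONE)
    q=N*(r+.5); ok=[k for k in cs if cv2.pointPolygonTest(cv2.convexHull(k),(q,q),False)>=0 and cv2.contourArea(cv2.convexHull(k))<(1.8*q)**2]
    k=max(ok or cs,key=cv2.contourArea); h=cv2.convexHull(k)
    vis=up.clip(0,255).astype(np.uint8); cv2.drawContours(vis,[k],-1,(255,0,0),1)
    toP=lambda p:(np.asarray(p,float)+.5)/N-.5+[u-r,v-r]
    f=np.zeros(m.shape,np.uint8); cv2.fillPoly(f,[h],1); y,x=np.nonzero(f)
    return toP([x.mean(),y.mean()]),toP(k[:,0]),cv2.resize(vis,(200,200)),toP(h[:,0])
def hexyaw(c,k,z):
    # direction of a flat's normal, mod 60 deg, and mean radius, from 6th harmonic of the outline on plane z
    P=np.array([plane(c,p,z)[:2] for p in k]); C=(P.max(0)+P.min(0))/2
    M=cv2.moments((P*1e5).astype(np.int32).reshape(-1,1,2)); C=np.array([M["m10"],M["m01"]])/M["m00"]/1e5
    d=P-C; a=np.arctan2(d[:,1],d[:,0]); r=np.hypot(*d.T); o=np.argsort(a)
    g=np.linspace(-np.pi,np.pi,720,endpoint=False); rr=np.interp(g,a[o],r[o],period=2*np.pi)
    f=(rr*np.exp(6j*g)).mean(); return np.degrees((np.angle(f)+np.pi)/6), rr.mean()*1e3, abs(f)*1e3
if __name__=="__main__":
    t=load("pics/top0.npy");s=load("pics/side0.npy");L=[]
    for nm,a,b,r,th1,th2,inv,z in[("large",(183,209),(264,302),8,100,125,0,.074),("small",(204,205),(266,282),8,100,125,0,.074),("mid",(224,203),(270,265),8,105,125,0,.074),
       ("cap",(357,235),(330,175),16,150,118,0,.105),("nut",(357,235),(331,176),8,120,112,1,.119),("snut",(244,139),(216,228),8,125,112,1,.119)]:
        A=blob(t,*a,r,th1,inv);B=blob(s,*b,r,th2,inv); L+=[np.vstack([A[2],B[2]])[:, :]]
        P,e=tri(t,A[0],s,B[0]); print(nm,A[0].round(1),B[0].round(1),"tri",P.round(4),round(e,4),"top",plane(t,A[0],z).round(4),"side",plane(s,B[0],z).round(4))
        print("   hex",np.round(hexyaw(t,A[3],z),2),np.round(hexyaw(s,B[3],z),2))
    m=np.hstack(L); cv2.imwrite("pics/seg2.png",cv2.resize(m,(798,266))[:,:,::-1])
```

```bash
python3 seg2.py
```

```text
large [184.2 209.1] [264.2 302.1] tri [0.5513 0.2399 0.0734] 0.0015 top [0.5505 0.2396 0.074 ] side [0.552  0.2403 0.074 ]
   hex [46.69 15.17  0.19] [40.17 14.52  0.11]
small [204.2 204.7] [266.1 282.2] tri [0.5631 0.1868 0.0731] 0.0014 top [0.5624 0.1865 0.074 ] side [0.5636 0.1875 0.074 ]
   hex [16.36 11.96  0.1 ] [12.06 10.72  0.08]
mid [224.1 202.9] [270.3 264.5] tri [0.5681 0.1342 0.0732] 0.0016 top [0.5673 0.134  0.074 ] side [0.5687 0.1349 0.074 ]
   hex [26.22 13.44  0.09] [24.55 12.71  0.13]
cap [357.7 234.8] [330.2 174.7] tri [ 0.4839 -0.2134  0.1015] 0.0004 top [ 0.4837 -0.2129  0.105 ] side [ 0.4837 -0.2092  0.105 ]
   hex [30.08 31.12  0.05] [4.803e+01 3.090e+01 3.000e-02]
nut [357.3 235.4] [330.2 173.7] tri [ 0.4832 -0.2111  0.1076] 0.0021 top [ 0.4821 -0.2093  0.119 ] side [ 0.4828 -0.1972  0.119 ]
   hex [56.62 10.21  0.08] [27.6  13.33  0.07]
snut [243.7 138.3] [214.6 226.9] tri [0.734  0.0819 0.1075] 0.0017 top [0.7306 0.0809 0.119 ] side [0.7295 0.0913 0.119 ]
   hex [21.57  8.78  0.06] [ 6.96 10.6   0.08]
```

View pics/seg2.png

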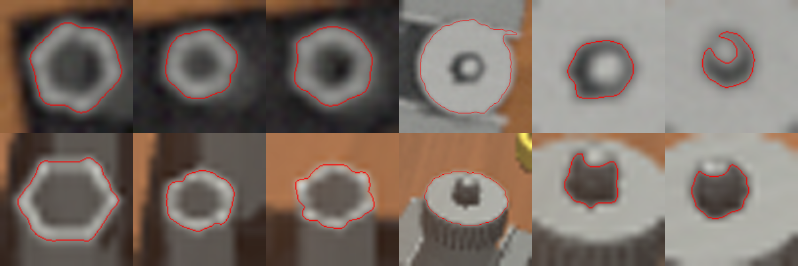

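All the contours are clean except the cap's spur in the top view. The clamped nut looks wider than the spare's (radius 10.2 against 8.8 mm), so it is probably the 19. The sockets are at large (.551,.240), small (.563,.187) and mid (.568,.134), with rim z about .073. I'll turn and move over the small socket.

Create go.py:
```python
import sys
from h import *
from rig import robot
# usage: go.py x y z [psi_deg]: tool-axis shift from the present pose; psi = world angle of tool x
a=[float(v) for v in sys.argv[1:]]; o=robot.get_obs(); r=R.from_quat(o["tool_rot"]); X=r.as_matrix()[:,0]
psi=np.degrees(np.arctan2(X[1],X[0])); P=o["position"]; print("t",round(o["time"],2),"P",P.round(4),"psi",round(psi,1),"tilt",np.round(r.as_matrix()[:2,2],3),"q6",round(o["q"][5],2),"F",o["ft_force"].round(1),"w",round(o["grip_width"],4),"g",round(o["grip_force"],1))
if a:
    p=np.radians(a[3] if len(a)>3 else psi); d=np.array(a[:3])-P
    print("turn first",round(np.radians(psi)-p,3),"then tool d",np.round([d[0]*np.cos(p)+d[1]*np.sin(p),d[0]*np.sin(p)-d[1]*np.cos(p),-d[2]],4))
```

```text
(no output)
```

creep_tool(rows=[[[0,0,0,-0.122],[0,0,0,-0.122],[0,0,0,-0.122],[0,0,0,-0.122],[0,0,0,-0.122],[0,0,0,-0.122],[0,0,0,-0.122],[0,0,0,-0.122],[0,0,0,-0.122],[0,0,0,-0.122],[0,0,0,-0.122],[0,0,0,-0.122],[0,0,0,-0.122],[0.028,0.025,0,0],[0.028,0.025,0,0],[0.028,0.025,0,0],[0.028,0.025,0,0],[0.028,0.025,0,0],[0.028,0.025,0,0],[0.028,0.025,0,0]]], finger_gap=0.06, force=20)

```text
time: 1.77
position: [0.2657, -0.3735, 0.2223]
tool_rot: [0.615, 0.789, 0.0, -0.0]
ft_force: [-0.2, -0.0, 0.0]
grip_width: 0.0603
grip_force: 0.0
```

```bash
python3 go.py 0.563 0.187 0.12 104
```

```text
t 1.77 P [ 0.2657 -0.3735  0.2223] psi 104.1 tilt [-0.     0.001] q6 -1.44 F [-0.2 -0.   0. ] w 0.0603 g 0.0
turn first 0.002 then tool d [0.4719 0.424  0.1023]
```

creep_tool(rows=[[[0.0295,0.0265,0,0],[0.0295,0.0265,0,0],[0.0295,0.0265,0,0],[0.0295,0.0265,0,0],[0.0295,0.0265,0,0],[0.0295,0.0265,0,0],[0.0295,0.0265,0,0],[0.0295,0.0265,0,0],[0.0295,0.0265,0,0],[0.0295,0.0265,0,0],[0.0295,0.0265,0,0],[0.0295,0.0265,0,0],[0.0295,0.0265,0.02,0],[0.0295,0.0265,0.025,0],[0.0295,0.0265,0.025,0],[0.0295,0.0265,0.025,0],[0,0,0,0],[0,0,0,0]]])

```text
time: 3.27
position: [0.5527, 0.1734, 0.1348]
tool_rot: [0.613, 0.79, -0.002, -0.002]
ft_force: [0.1, -0.2, 0.1]
grip_width: 0.0601
grip_force: 0.0
```

```bash
python3 go.py 0.563 0.187 0.04 104
```

Run:
```python
from rig import robot
from h import *
L=[]
for n,(u,v) in(("top",(204,205)),("side",(266,282))):
    c=robot.camera(n); np.save(f"pics/{n}1.npy",c,allow_pickle=True); L+=[cv2.resize(c["img"][v-40:v+40,u-40:u+40],(400,400),interpolation=cv2.INTER_CUBIC)]
cv2.imwrite("pics/g1.png",np.hstack(L)[:,:,::-1])
```

```text
t 3.27 P [0.5527 0.1734 0.1348] psi 104.3 tilt [-0.004 -0.001] q6 -0.14 F [ 0.1 -0.2  0.1] w 0.0601 g 0.0
turn first 0.006 then tool d [0.0107 0.0133 0.0948]
```

View pics/g1.png

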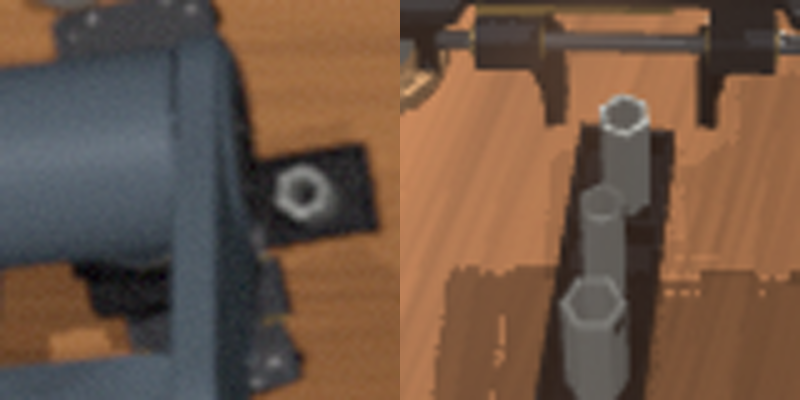

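Top view: the arm hides the small socket. Side view: the fingers straddle the tray at (250–310, ~262), still above and behind the socket. Now the remaining shift and descent.

creep_tool(rows=[[[0.0055,0.0065,0,0],[0.0055,0.0065,0,0],[0,0,0.016,0],[0,0,0.016,0],[0,0,0.016,0],[0,0,0.016,0],[0,0,0.016,0],[0,0,0.014,0],[0,0,0,0],[0,0,0,0]]])

```text
time: 4.2
position: [0.5641, 0.1856, 0.0435]
tool_rot: [0.615, 0.789, 0.0, 0.0]
ft_force: [-0.6, 0.3, 0.2]
grip_width: 0.0601
grip_force: 0.0
```

```bash
python3 go.py 0.563 0.187 0.04 104
```

Run:
```python
from rig import robot
from h import *
c=robot.camera("side"); np.save("pics/side2.npy",c,allow_pickle=True)
L=cv2.resize(c["img"][245:305,226:306],(800,600),interpolation=cv2.INTER_CUBIC); cv2.imwrite("pics/g2.png",L[:,:,::-1])
```

```text
t 4.2 P [0.5641 0.1856 0.0435] psi 104.1 tilt [0. 0.] q6 -0.12 F [-0.6  0.3  0.2] w 0.0601 g 0.0
turn first 0.002 then tool d [ 0.0016 -0.0007  0.0035]
```

View pics/g2.png

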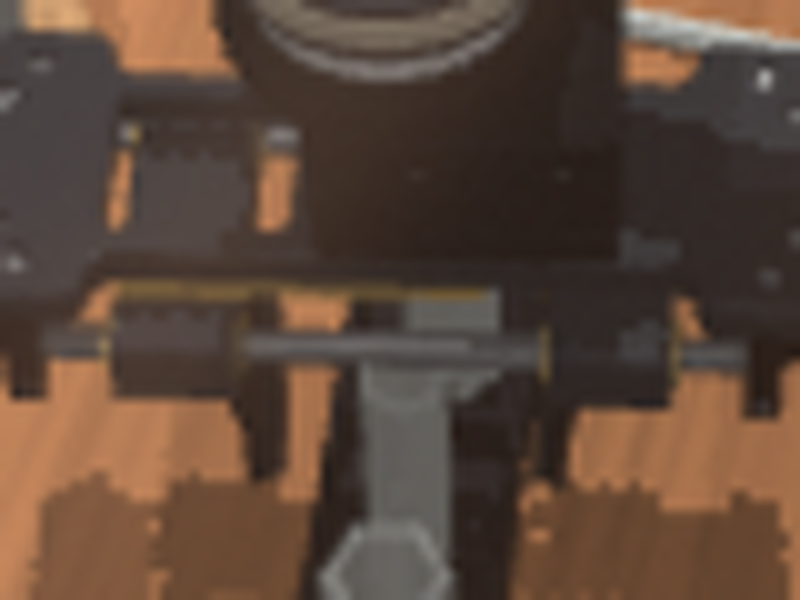

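The small socket stands centred between the two fingers (crop x 405, between 265 and 555). Closing on it.

creep_tool(rows=[[[0.0015,0,0.002,0],[0,0,0,0],[0,0,0,0],[0,0,0,0],[0,0,0,0],[0,0,0,0],[0,0,0,0],[0,0,0,0],[0,0,0,0]]], finger_gap=0.0, force=40)

```text
time: 5.0
position: [0.5634, 0.1874, 0.0412]
tool_rot: [0.615, 0.789, 0.0, 0.0]
ft_force: [0.3, -0.1, 0.3]
grip_width: 0.0198
grip_force: 40.0
```

```bash
python3 go.py 0.4835 -0.2095 0.18 104
```

```text
t 5.0 P [0.5634 0.1874 0.0412] psi 104.2 tilt [0. 0.] q6 -0.11 F [ 0.3 -0.1  0.3] w 0.0198 g 40.0
turn first 0.003 then tool d [-0.3658 -0.1735 -0.1388]
```

creep_tool(rows=[[[0,0,-0.016,0],[0,0,-0.032,0],[0,0,-0.032,0],[0,0,-0.032,0],[0,0,-0.03,0],[-0.02,-0.0095,0,0],[-0.0305,-0.0145,0,0],[-0.0305,-0.0145,0,0],[-0.0305,-0.0145,0,0],[-0.0305,-0.0145,0,0],[-0.0305,-0.0145,0,0],[-0.0305,-0.0145,0,0],[-0.0305,-0.0145,0,0],[-0.0305,-0.0145,0,0],[-0.0305,-0.0145,0,0],[-0.0305,-0.0145,0,0],[-0.0305,-0.0145,0,0],[-0.01,-0.0045,0,0],[0,0,0,0],[0,0,0,0]]])

```text
time: 6.67
position: [0.484, -0.2092, 0.1828]
tool_rot: [0.615, 0.788, 0.0, -0.001]
ft_force: [-0.5, 0.7, -1.8]
grip_width: 0.0203
grip_force: 40.0
```

```bash
python3 go.py 0.4835 -0.2095 0.16 104
```

Run:
```python
from rig import robot
from h import *
L=[]
for n,(u,v) in(("top",(357,235)),("side",(330,165))):
    c=robot.camera(n); np.save(f"pics/{n}3.npy",c,allow_pickle=True); L+=[cv2.resize(c["img"][v-35:v+35,u-35:u+35],(400,400),interpolation=cv2.INTER_CUBIC)]
cv2.imwrite("pics/g3.png",np.hstack(L)[:,:,::-1])
```

```text
t 6.67 P [ 0.484  -0.2092  0.1828] psi 104.0 tilt [-0.001  0.001] q6 -0.87 F [-0.5  0.7 -1.8] w 0.0203 g 40.0
turn first 0.001 then tool d [-0.0002 -0.0006  0.0228]
```

View pics/g3.png

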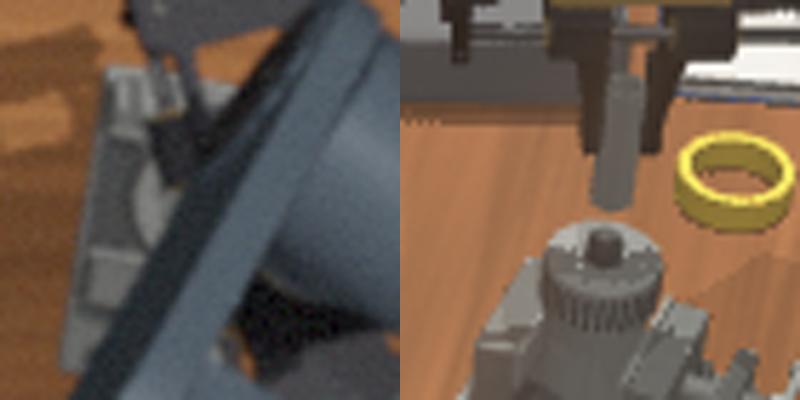

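Side view: the socket's lower end (612,205) is centred above the nut (604,240) within about 1 mm. Lowering gently.

creep_tool(rows=[[[-0.0003,-0.0003,0.01,0],[0,0,0.01,0],[0,0,0.003,0],[0,0,0.002,0],[0,0,0.002,0],[0,0,0.001,0],[0,0,0,0],[0,0,0,0]]])

```text
time: 7.43
position: [0.484, -0.209, 0.156]
tool_rot: [0.615, 0.789, 0.0, -0.001]
ft_force: [-2.3, 2.7, 6.9]
grip_width: 0.0197
grip_force: 40.0
```

```bash
python3 go.py
```

```text
t 7.43 P [ 0.484 -0.209  0.156] psi 104.2 tilt [-0.001  0.001] q6 -0.87 F [-2.3  2.7  6.9] w 0.0197 g 40.0
```

creep_tool(rows=[[[0,0,0.001,0],[0,0,0.001,0],[0,0,0,0],[0,0,0,0],[0,0,0,0]]])

```text
time: 7.85
position: [0.4841, -0.2091, 0.1557]
tool_rot: [0.614, 0.789, 0.0, -0.0]
ft_force: [-4.0, 4.5, 18.1]
grip_width: 0.0201
grip_force: 40.0
```

```bash
python3 go.py 0.4835 -0.2095 0.16 104
```

```text
t 7.85 P [ 0.4841 -0.2091  0.1557] psi 104.2 tilt [0. 0.] q6 -0.87 F [-4.   4.5 18.1] w 0.0201 g 40.0
turn first 0.003 then tool d [-0.0003 -0.0006 -0.0043]
```

It is blocked on the nut at 18 N with its end 14 mm up, so the small one doesn't fit. Returning it to its own compartment.

creep_tool(rows=[[[0,0,-0.01,0],[0,0,-0.022,0],[0.02,0.0095,0,0],[0.0305,0.0145,0,0],[0.0305,0.0145,0,0],[0.0305,0.0145,0,0],[0.0305,0.0145,0,0],[0.0305,0.0145,0,0],[0.0305,0.0145,0,0],[0.0305,0.0145,0,0],[0.0305,0.0145,0,0],[0.0305,0.0145,0,0],[0.0305,0.0145,0,0],[0.0305,0.0145,0,0],[0.01,0.0045,0,0],[0,0,0,0],[0,0,0,0]]])

```text
time: 9.27
position: [0.5628, 0.187, 0.1849]
tool_rot: [0.614, 0.789, -0.001, 0.0]
ft_force: [0.1, -0.1, -1.5]
grip_width: 0.0203
grip_force: 40.0
```

```bash
python3 go.py 0.5634 0.1874 0.042 104
```

```text
t 9.27 P [0.5628 0.187  0.1849] psi 104.3 tilt [-0.001 -0.001] q6 -0.12 F [ 0.1 -0.1 -1.5] w 0.0203 g 40.0
turn first 0.004 then tool d [0.0002 0.0007 0.1429]
```

creep_tool(rows=[[[0,0.0006,0.02,0],[0,0,0.03,0],[0,0,0.03,0],[0,0,0.025,0],[0,0,0.02,0],[0,0,0.011,0],[0,0,0.004,0],[0,0,0.002,0],[0,0,0.001,0],[0,0,0.001,0],[0,0,0,0],[0,0,0,0]]])

```text
time: 10.27
position: [0.5643, 0.1873, 0.0421]
tool_rot: [0.615, 0.789, 0.001, 0.001]
ft_force: [0.5, -0.5, -0.4]
grip_width: 0.02
grip_force: 40.0
```

```bash
python3 go.py
```

```text
t 10.27 P [0.5643 0.1873 0.0421] psi 104.2 tilt [0.002 0.   ] q6 -0.11 F [ 0.5 -0.5 -0.4] w 0.02 g 40.0
```

creep_tool(rows=[[[0,0,0.001,0],[0,0,0,0],[0,0,0,0]]])

```text
time: 10.52
position: [0.5644, 0.1873, 0.0412]
tool_rot: [0.615, 0.789, 0.001, 0.001]
ft_force: [-0.5, -0.4, 5.8]
grip_width: 0.02
grip_force: 40.0
```

```bash
python3 go.py
```

```text
t 10.52 P [0.5644 0.1873 0.0412] psi 104.2 tilt [0.002 0.   ] q6 -0.11 F [-0.5 -0.4  5.8] w 0.02 g 40.0
```

creep_tool(rows=[[[0,0,0,0],[0,0,0,0],[0,0,0,0],[0,0,-0.02,0],[0,0,-0.03,0],[0,0,-0.03,-0.064],[0,0,0,-0.064],[0,0,0,-0.064],[0,0,0,0],[0,0,0,0]]], finger_gap=0.055, force=40)

```text
time: 11.35
position: [0.5633, 0.1871, 0.1198]
tool_rot: [0.537, 0.844, -0.0, -0.0]
ft_force: [-0.9, -1.0, 0.8]
grip_width: 0.0546
grip_force: 0.0
```

```bash
python3 go.py 0.568 0.1345 0.041 115
```

```text
t 11.35 P [0.5633 0.1871 0.1198] psi 115.1 tilt [-0.001 -0.   ] q6 -0.3 F [-0.9 -1.   0.8] w 0.0546 g 0.0
turn first 0.001 then tool d [-0.0496 -0.018   0.0788]
```

creep_tool(rows=[[[-0.025,-0.009,0,0],[-0.0246,-0.009,0,0],[0,0,0.01,0],[0,0,0.02,0],[0,0,0.02,0],[0,0,0.015,0],[0,0,0.01,0],[0,0,0.0035,0],[0,0,0,0],[0,0,0,0]]])

```text
time: 12.18
position: [0.5687, 0.1348, 0.0417]
tool_rot: [0.536, 0.844, 0.0, 0.0]
ft_force: [0.4, 0.0, -0.4]
grip_width: 0.0553
grip_force: 0.0
```

```bash
python3 go.py 0.568 0.1345 0.041 115
```

Run:
```python
from rig import robot
from h import *
c=robot.camera("side"); np.save("pics/side4.npy",c,allow_pickle=True)
L=cv2.resize(c["img"][235:325,216:316],(660,594),interpolation=cv2.INTER_CUBIC); cv2.imwrite("pics/g4.png",L[:,:,::-1])
```

```text
t 12.18 P [0.5687 0.1348 0.0417] psi 115.1 tilt [0. 0.] q6 -0.4 F [ 0.4  0.  -0.4] w 0.0553 g 0.0
turn first 0.002 then tool d [ 0.     -0.0008  0.0007]
```

View pics/g4.png

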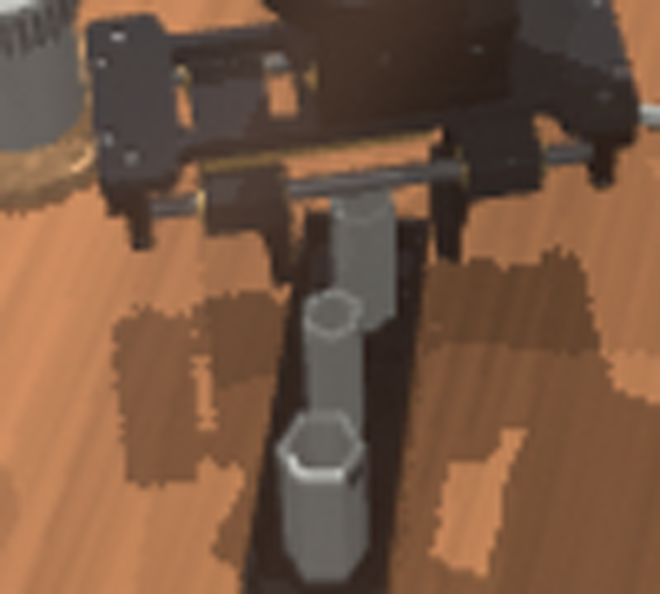

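The small socket stands upright again (333,310) and the middle one (362,205) is centred between the fingers. Closing.

creep_tool(rows=[[[0,0,0,0],[0,0,0,0],[0,0,0,0],[0,0,0,0],[0,0,0,0],[0,0,0,0],[0,0,0,0],[0,0,0,0]]], finger_gap=0.0, force=40)

```text
time: 12.9
position: [0.5686, 0.1346, 0.0418]
tool_rot: [0.536, 0.844, 0.0, 0.0]
ft_force: [-0.7, -0.4, 1.3]
grip_width: 0.023
grip_force: 39.8
```

```bash
python3 go.py 0.484 -0.2092 0.18 115
```

```text
t 12.9 P [0.5686 0.1346 0.0418] psi 115.2 tilt [0. 0.] q6 -0.4 F [-0.7 -0.4  1.3] w 0.023 g 39.8
turn first 0.003 then tool d [-0.2759 -0.222  -0.1382]
```

creep_tool(rows=[[[0,0,-0.016,0],[0,0,-0.032,0.1],[0,0,-0.032,0.1],[0,0,-0.032,0.1],[0,0,-0.031,0.1],[0,0,0,0.108],[0,0,0,0]]])

```text
time: 13.48
position: [0.5698, 0.1347, 0.1868]
tool_rot: [0.732, 0.682, 0.002, 0.002]
ft_force: [-0.2, -0.9, -0.9]
grip_width: 0.0231
grip_force: 39.8
```

```bash
python3 go.py 0.484 -0.2092 0.18 86
```

```text
t 13.48 P [0.5698 0.1347 0.1868] psi 85.9 tilt [0.005 0.   ] q6 0.11 F [-0.2 -0.9 -0.9] w 0.0231 g 39.8
turn first -0.001 then tool d [-0.349  -0.0616  0.0068]
```

creep_tool(rows=[[[-0.019,-0.0031,0,0],[-0.03,-0.0053,0,0],[-0.03,-0.0053,0,0],[-0.03,-0.0053,0,0],[-0.03,-0.0053,0,0],[-0.03,-0.0053,0,0],[-0.03,-0.0053,0,0],[-0.03,-0.0053,0,0],[-0.03,-0.0053,0,0],[-0.03,-0.0053,0,0],[-0.03,-0.0053,0,0],[-0.03,-0.0053,0,0],[0,0,0,0],[0,0,0,0],[0,0,0,0]]])

```text
time: 14.73
position: [0.4822, -0.2084, 0.1834]
tool_rot: [0.731, 0.683, -0.0, -0.002]
ft_force: [0.1, -0.2, -1.3]
grip_width: 0.0229
grip_force: 39.8
```

```bash
python3 go.py 0.484 -0.2092 0.158 86
```

Run:
```python
from rig import robot
from h import *
c=robot.camera("side"); np.save("pics/side5.npy",c,allow_pickle=True); u,v=330,165
cv2.imwrite("pics/g5.png",cv2.resize(c["img"][v-30:v+30,u-30:u+30],(600,600),interpolation=cv2.INTER_CUBIC)[:,:,::-1])
```

```text
t 14.73 P [ 0.4822 -0.2084  0.1834] psi 86.1 tilt [-0.003  0.003] q6 -0.55 F [ 0.1 -0.2 -1.3] w 0.0229 g 39.8
turn first 0.002 then tool d [-0.0007  0.0019  0.0254]
```

View pics/g5.png

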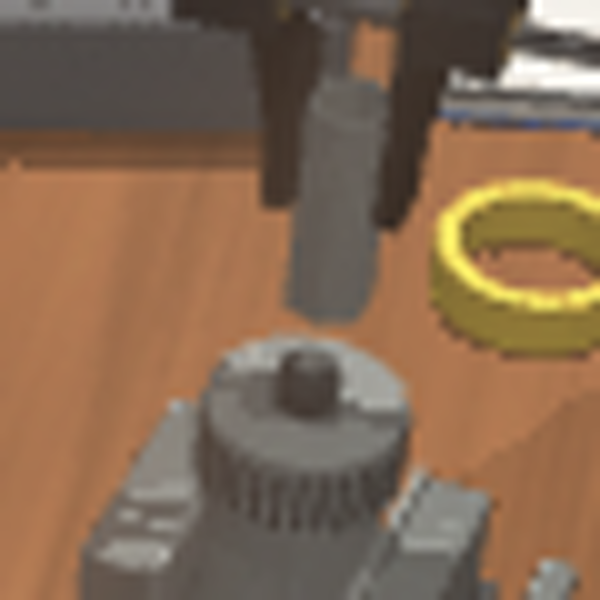

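The middle socket's lower end is at crop (330,310) and the nut at (310,380). The socket is slightly to the right, so I'll check numerically.

Run:
```python
from h import *
s=load("pics/side5.npy");s3=load("pics/side3.npy")
for n,c,P in(("mid",s,(.4822,-.2084)),("small",s3,(.484,-.2092))):
    for z in(.146,.16,.105,.119): print(n,z,proj(c,(*P,z)).round(2))
    for r in(150,155,158,160,162):
        g=c["img"][r,320:345].astype(int); print(r,[tuple(v) [0]-tuple(v)[2] for v in g])
```

```text
mid 0.146 [331.98 164.15]
mid 0.16 [332.45 160.32]
mid 0.105 [330.62 174.98]
mid 0.119 [331.08 171.35]
150 [np.int64(56), np.int64(56), np.int64(59), np.int64(59), np.int64(59), np.int64(58), np.int64(35), np.int64(24), np.int64(25), np.int64(23), np.int64(16), np.int64(14), np.int64(14), np.int64(13), np.int64(13), np.int64(12), np.int64(13), np.int64(12), np.int64(18), np.int64(21), np.int64(20), np.int64(22), np.int64(48), np.int64(90), np.int64(89)]
155 [np.int64(87), np.int64(88), np.int64(89), np.int64(89), np.int64(87), np.int64(87), np.int64(48), np.int64(34), np.int64(33), np.int64(32), np.int64(16), np.int64(15), np.int64(14), np.int64(13), np.int64(13), np.int64(12), np.int64(13), np.int64(15), np.int64(21), np.int64(21), np.int64(25), np.int64(69), np.int64(91), np.int64(91), np.int64(92)]
158 [np.int64(87), np.int64(89), np.int64(90), np.int64(88), np.int64(89), np.int64(88), np.int64(87), np.int64(88), np.int64(86), np.int64(32), np.int64(16), np.int64(14), np.int64(13), np.int64(14), np.int64(13), np.int64(12), np.int64(11), np.int64(15), np.int64(69), np.int64(68), np
[... 1969 characters left out ...]
t64(89), np.int64(91), np.int64(88), np.int64(88), np.int64(90), np.int64(88), np.int64(86), np.int64(88), np.int64(68), np.int64(16), np.int64(14), np.int64(14), np.int64(14), np.int64(13), np.int64(13), np.int64(15), np.int64(70), np.int64(90), np.int64(88), np.int64(88), np.int64(90), np.int64(91), np.int64(91), np.int64(84), np.int64(140)]
162 [np.int64(92), np.int64(89), np.int64(85), np.int64(90), np.int64(90), np.int64(89), np.int64(87), np.int64(90), np.int64(48), np.int64(15), np.int64(14), np.int64(14), np.int64(13), np.int64(12), np.int64(12), np.int64(16), np.int64(72), np.int64(89), np.int64(89), np.int64(87), np.int64(90), np.int64(91), np.int64(90), np.int64(77), np.int64(80)]
```

creep_tool(rows=[[[-0.0007,0.0022,0.008,0],[0,0,0.01,0],[0,0,0.004,0],[0,0,0.002,0],[0,0,0.002,0],[0,0,0.001,0],[0,0,0.001,0],[0,0,0,0],[0,0,0,0]]])

```text
time: 15.53
position: [0.4854, -0.2103, 0.1568]
tool_rot: [0.731, 0.682, 0.0, 0.0]
ft_force: [0.1, -0.3, -0.6]
grip_width: 0.023
grip_force: 39.8
```

```bash
python3 go.py 0.484 -0.2092 0.158
```

```text
t 15.53 P [ 0.4854 -0.2103  0.1568] psi 86.0 tilt [ 0. -0.] q6 -0.55 F [ 0.1 -0.3 -0.6] w 0.023 g 39.8
turn first 0.0 then tool d [ 0.001  -0.0015 -0.0012]
```

creep_tool(rows=[[[0.0006,-0.0009,0,0],[0,0,0.001,0],[0,0,0.001,0],[0,0,0.001,0],[0,0,0.001,0],[0,0,0,0],[0,0,0,0]]])

```text
time: 16.12
position: [0.485, -0.2104, 0.1533]
tool_rot: [0.731, 0.682, -0.0, 0.001]
ft_force: [0.3, -1.8, 4.3]
grip_width: 0.0232
grip_force: 39.8
```

```bash
python3 go.py 0.484 -0.2092 0.158
```

```text
t 16.12 P [ 0.485  -0.2104  0.1533] psi 86.1 tilt [ 0.001 -0.002] q6 -0.55 F [ 0.3 -1.8  4.3] w 0.0232 g 39.8
turn first 0.0 then tool d [ 0.0011 -0.0011 -0.0047]
```

creep_tool(rows=[[[0,0,0.001,0],[0,0,0.001,0],[0,0,0.001,0],[0,0,0,0],[0,0,0,0]]])

```text
time: 16.53
position: [0.4852, -0.2106, 0.1526]
tool_rot: [0.731, 0.682, -0.0, 0.002]
ft_force: [-2.7, -0.1, 19.3]
grip_width: 0.0233
grip_force: 39.8
```

```bash
python3 go.py 0.484 -0.2092 0.158
```

```text
t 16.53 P [ 0.4852 -0.2106  0.1526] psi 86.1 tilt [ 0.002 -0.003] q6 -0.55 F [-2.7 -0.1 19.3] w 0.0233 g 39.8
turn first 0.0 then tool d [ 0.0013 -0.0013 -0.0054]
```

It is blocked with its end about 10 mm up at 19 N. To rule out yaw misalignment, I'll sweep the yaw through 60° under light pressure.

creep_tool(rows=[[[0,0,-0.0015,0],[0,0,0,0.065],[0,0,0,0.065],[0,0,0,0.065],[0,0,0,0.065],[0,0,0,0.065],[0,0,0,0.065],[0,0,0,0.065],[0,0,0,0.065],[0,0,0,0]]])

```text
time: 17.37
position: [0.4858, -0.2107, 0.1527]
tool_rot: [0.882, 0.47, 0.001, 0.002]
ft_force: [-0.6, -0.3, 9.7]
grip_width: 0.023
grip_force: 39.8
```

```bash
python3 go.py
```

```text
t 17.37 P [ 0.4858 -0.2107  0.1527] psi 56.1 tilt [ 0.003 -0.003] q6 -0.03 F [-0.6 -0.3  9.7] w 0.023 g 39.8
```

creep_tool(rows=[[[0,0,0,-0.1],[0,0,0,-0.1],[0,0,0,-0.1],[0,0,0,-0.1],[0,0,0,-0.1],[0,0,0,-0.065],[0,0,0,-0.065],[0,0,0,-0.065],[0,0,0,-0.065],[0,0,0,-0.065],[0,0,0,-0.065],[0,0,0,-0.065],[0,0,0,-0.065],[0,0,0,0]]])

```text
time: 18.53
position: [0.4844, -0.2107, 0.1526]
tool_rot: [0.538, 0.843, -0.001, 0.001]
ft_force: [-3.0, -2.5, 9.9]
grip_width: 0.023
grip_force: 39.8
```

```bash
python3 go.py
```

```text
t 18.53 P [ 0.4844 -0.2107  0.1526] psi 114.9 tilt [ 0.    -0.003] q6 -1.05 F [-3.  -2.5  9.9] w 0.023 g 39.8
```

It never drops at any yaw, so the middle doesn't fit and the nut is the 19. Returning it to its compartment.

creep_tool(rows=[[[0,0,-0.01,0],[0,0,-0.024,0],[0,0,0,0]]])

```text
time: 18.78
position: [0.4861, -0.21, 0.188]
tool_rot: [0.54, 0.842, 0.0, 0.002]
ft_force: [0.8, -0.7, -0.6]
grip_width: 0.0233
grip_force: 39.8
```

```bash
python3 go.py 0.5686 0.1346 0.042 115
```

```text
t 18.78 P [ 0.4861 -0.21    0.188 ] psi 114.7 tilt [ 0.005 -0.002] q6 -1.05 F [ 0.8 -0.7 -0.6] w 0.0233 g 39.8
turn first -0.006 then tool d [0.2775 0.2204 0.146 ]
```

creep_tool(rows=[[[0.0155,0.0124,0,-0.006],[0.026,0.0207,0,0],[0.026,0.0207,0,0],[0.026,0.0207,0,0],[0.026,0.0207,0,0],[0.026,0.0207,0,0],[0.026,0.0207,0,0],[0.026,0.0207,0,0],[0.026,0.0207,0,0],[0.026,0.0207,0,0],[0.026,0.0207,0,0],[0,0,0,0],[0,0,0,0],[0,0,0,0]]])

```text
time: 19.95
position: [0.5657, 0.1331, 0.1842]
tool_rot: [0.537, 0.844, -0.001, -0.001]
ft_force: [0.1, -0.7, -0.6]
grip_width: 0.0226
grip_force: 39.8
```

```bash
python3 go.py 0.5686 0.1346 0.042 115
```

```text
t 19.95 P [0.5657 0.1331 0.1842] psi 115.1 tilt [-0.002 -0.   ] q6 -0.4 F [ 0.1 -0.7 -0.6] w 0.0226 g 39.8
turn first 0.002 then tool d [0.0002 0.0032 0.1422]
```

creep_tool(rows=[[[0,0.0018,0.02,0],[0,0,0.03,0],[0,0,0.03,0],[0,0,0.025,0],[0,0,0.02,0],[0,0,0.01,0],[0,0,0.004,0],[0,0,0.001,0],[0,0,0.001,0],[0,0,0.001,0],[0,0,0,0],[0,0,0,0]]])

```text
time: 20.95
position: [0.569, 0.1338, 0.0441]
tool_rot: [0.537, 0.844, 0.001, 0.001]
ft_force: [-0.5, 0.5, -0.8]
grip_width: 0.0229
grip_force: 39.8
```

```bash
python3 go.py
```

```text
t 20.95 P [0.569  0.1338 0.0441] psi 115.0 tilt [0.002 0.   ] q6 -0.4 F [-0.5  0.5 -0.8] w 0.0229 g 39.8
```

creep_tool(rows=[[[0,0,0.001,0],[0,0,0.001,0],[0,0,0.001,0],[0,0,0,0],[0,0,0,0]]])

```text
time: 21.37
position: [0.5689, 0.1338, 0.0418]
tool_rot: [0.537, 0.844, 0.0, 0.001]
ft_force: [-1.1, 0.5, 7.9]
grip_width: 0.0233
grip_force: 39.8
```

```bash
python3 go.py
```

```text
t 21.37 P [0.5689 0.1338 0.0418] psi 115.1 tilt [ 0.001 -0.   ] q6 -0.4 F [-1.1  0.5  7.9] w 0.0233 g 39.8
```

creep_tool(rows=[[[0,0,0,0],[0,0,0,0],[0,0,0,0],[0,0,-0.02,0],[0,0,-0.03,0],[0,0,-0.03,-0.1],[0,0,0,-0.1],[0,0,0,-0.095],[0,0,0,0],[0,0,0,0]]], finger_gap=0.06, force=40)

```text
time: 22.2
position: [0.5681, 0.1337, 0.1199]
tool_rot: [0.408, 0.913, -0.0, -0.0]
ft_force: [0.3, -0.2, -0.0]
grip_width: 0.0601
grip_force: 0.0
```

```bash
python3 go.py 0.5513 0.2399 0.042 132
```

```text
t 22.2 P [0.5681 0.1337 0.1199] psi 131.8 tilt [-0.001  0.   ] q6 -0.69 F [ 0.3 -0.2 -0. ] w 0.0601 g 0.0
turn first -0.004 then tool d [0.0902 0.0586 0.0779]
```

creep_tool(rows=[[[0.0226,0.0146,0,0],[0.0226,0.0146,0,0],[0.0226,0.0146,0,0],[0.0226,0.0146,0,0],[0,0,0.01,0],[0,0,0.02,0],[0,0,0.02,0],[0,0,0.015,0],[0,0,0.01,0],[0,0,0.002,0],[0,0,0,0],[0,0,0,0]]])

```text
time: 23.2
position: [0.5519, 0.2398, 0.0434]
tool_rot: [0.408, 0.913, 0.0, 0.0]
ft_force: [1.0, -0.3, -0.2]
grip_width: 0.0598
grip_force: 0.0
```

```bash
python3 go.py 0.5513 0.2399 0.041 132
```

Run:
```python
from rig import robot
from h import *
c=robot.camera("side"); np.save("pics/side6.npy",c,allow_pickle=True)
L=cv2.resize(c["img"][240:330,216:316],(660,594),interpolation=cv2.INTER_CUBIC); cv2.imwrite("pics/g6.png",L[:,:,::-1])
```

```text
t 23.2 P [0.5519 0.2398 0.0434] psi 131.9 tilt [0.001 0.   ] q6 -0.51 F [ 1.  -0.3 -0.2] w 0.0598 g 0.0
turn first -0.002 then tool d [ 0.0005 -0.0003  0.0024]
```

View pics/g6.png

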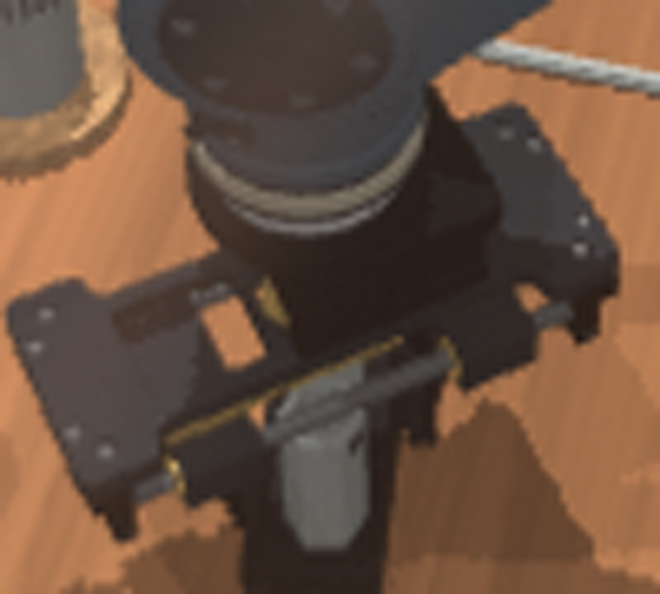

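The large socket (325,470) is between the fingers. Closing.

creep_tool(rows=[[[0,0,0.001,0],[0,0,0,0],[0,0,0,0],[0,0,0,0],[0,0,0,0],[0,0,0,0],[0,0,0,0],[0,0,0,0]]], finger_gap=0.0, force=40)

```text
time: 23.92
position: [0.5515, 0.24, 0.0423]
tool_rot: [0.407, 0.913, 0.0, 0.0]
ft_force: [-0.5, 0.4, 0.7]
grip_width: 0.0263
grip_force: 40.0
```

```bash
python3 go.py 0.485 -0.211 0.185 132
```

```text
t 23.92 P [0.5515 0.24   0.0423] psi 131.9 tilt [0. 0.] q6 -0.51 F [-0.5  0.4  0.7] w 0.0263 g 40.0
turn first -0.001 then tool d [-0.2906 -0.3512 -0.1427]
```

creep_tool(rows=[[[0,0,-0.016,0],[0,0,-0.032,0],[0,0,-0.032,0],[0,0,-0.032,0],[0,0,-0.03,0],[0,0,0,0],[0,0,0,0]]])

```text
time: 24.5
position: [0.5524, 0.2402, 0.1859]
tool_rot: [0.407, 0.913, 0.001, 0.002]
ft_force: [-0.9, 0.3, -2.0]
grip_width: 0.0259
grip_force: 40.0
```

```bash
python3 go.py 0.485 -0.211 0.185 146
```

```text
t 24.5 P [0.5524 0.2402 0.1859] psi 131.9 tilt [0.004 0.001] q6 -0.51 F [-0.9  0.3 -2. ] w 0.0259 g 40.0
turn first -0.245 then tool d [-0.1965 -0.4117  0.0009]
```

creep_tool(rows=[[[0,0,0,-0.123],[0,0,0,-0.122],[-0.0061,-0.0128,0,0],[-0.0123,-0.0257,0,0],[-0.0123,-0.0257,0,0],[-0.0123,-0.0257,0,0],[-0.0123,-0.0257,0,0],[-0.0123,-0.0257,0,0],[-0.0123,-0.0257,0,0],[-0.0123,-0.0257,0,0],[-0.0123,-0.0257,0,0],[-0.0123,-0.0257,0,0],[-0.0123,-0.0257,0,0],[-0.0123,-0.0257,0,0],[-0.0123,-0.0257,0,0],[-0.0123,-0.0257,0,0],[-0.0123,-0.0257,0,0],[-0.0123,-0.0257,0,0],[-0.0061,-0.0128,0,0],[0,0,0,0]]])

```text
time: 26.17
position: [0.4832, -0.214, 0.183]
tool_rot: [0.296, 0.955, -0.0, -0.001]
ft_force: [-0.4, 0.2, -0.5]
grip_width: 0.026
grip_force: 40.0
```

creep_tool(rows=[[[0,0,0.01,0],[0,0,0.005,0],[0,0,0,0],[0,0,0,0],[0,0,0,0]]])

```text
time: 26.58
position: [0.4845, -0.2097, 0.1689]
tool_rot: [0.292, 0.956, 0.0, -0.0]
ft_force: [-0.3, -0.3, -1.0]
grip_width: 0.0265
grip_force: 40.0
```

```bash
python3 go.py 0.485 -0.211 0.158 146
```

```text
t 26.58 P [ 0.4845 -0.2097  0.1689] psi 146.1 tilt [-0.001  0.001] q6 -1.6 F [-0.3 -0.3 -1. ] w 0.0265 g 40.0
turn first 0.001 then tool d [-0.0012 -0.0008  0.0109]
```

creep_tool(rows=[[[-0.001,-0.0007,0.005,0],[0,0,0.005,0],[0,0,0.002,0],[0,0,0.002,0],[0,0,0.002,0],[0,0,0.001,0],[0,0,0,0],[0,0,0,0]]])

```text
time: 27.25
position: [0.4844, -0.2118, 0.1519]
tool_rot: [0.293, 0.956, 0.0, -0.001]
ft_force: [-1.8, -0.6, -0.9]
grip_width: 0.0264
grip_force: 40.0
```

```bash
python3 go.py 0.485 -0.211 0.158 146
```

```text
t 27.25 P [ 0.4844 -0.2118  0.1519] psi 146.0 tilt [-0.001  0.001] q6 -1.6 F [-1.8 -0.6 -0.9] w 0.0264 g 40.0
turn first -0.0 then tool d [-0.0001  0.001  -0.0061]
```

creep_tool(rows=[[[0,0,0.0015,0],[0,0,0.0015,0],[0,0,0.0015,0],[0,0,0.001,0],[0,0,0,0],[0,0,0,0]]])

```text
time: 27.75
position: [0.4844, -0.2118, 0.1463]
tool_rot: [0.292, 0.956, 0.0, -0.001]
ft_force: [-2.3, -0.1, -1.9]
grip_width: 0.0264
grip_force: 40.0
```

```bash
python3 go.py 0.485 -0.211 0.158 146
```

```text
t 27.75 P [ 0.4844 -0.2118  0.1463] psi 146.0 tilt [-0.001  0.001] q6 -1.6 F [-2.3 -0.1 -1.9] w 0.0264 g 40.0
turn first -0.0 then tool d [-0.0001  0.001  -0.0117]
```

creep_tool(rows=[[[0,0,0.001,0],[0,0,0.001,0],[0,0,0.001,0],[0,0,0.0005,0],[0,0,0.0005,0],[0,0,0,0],[0,0,0,0]]])

```text
time: 28.33
position: [0.4845, -0.2118, 0.1433]
tool_rot: [0.292, 0.956, -0.0, -0.0]
ft_force: [-4.2, 0.4, 5.6]
grip_width: 0.0261
grip_force: 40.0
```

```bash
python3 go.py 0.485 -0.211 0.158 146
```

```text
t 28.33 P [ 0.4845 -0.2118  0.1433] psi 146.0 tilt [-0.001  0.   ] q6 -1.6 F [-4.2  0.4  5.6] w 0.0261 g 40.0
turn first -0.0 then tool d [ 0.0001  0.001  -0.0147]
```

It is home: the lower end is at about .105 with contact force. One last look before handing in.

creep_tool(rows=[[[0,0,0.0005,0],[0,0,0,0],[0,0,0,0],[0,0,0,0]]])

```text
time: 28.67
position: [0.4845, -0.2119, 0.1432]
tool_rot: [0.292, 0.956, -0.0, -0.0]
ft_force: [-5.5, 1.4, 8.6]
grip_width: 0.026
grip_force: 40.0
```

```bash
python3 go.py
```

Run:
```python
from rig import robot
from h import *
c=robot.camera("side"); np.save("pics/side7.npy",c,allow_pickle=True)
L=cv2.resize(c["img"][130:330,200:400],(600,600),interpolation=cv2.INTER_CUBIC); cv2.imwrite("pics/g7.png",L[:,:,::-1])
```

```text
t 28.67 P [ 0.4845 -0.2119  0.1432] psi 146.0 tilt [-0. -0.] q6 -1.6 F [-5.5  1.4  8.6] w 0.026 g 40.0
```

View pics/g7.png

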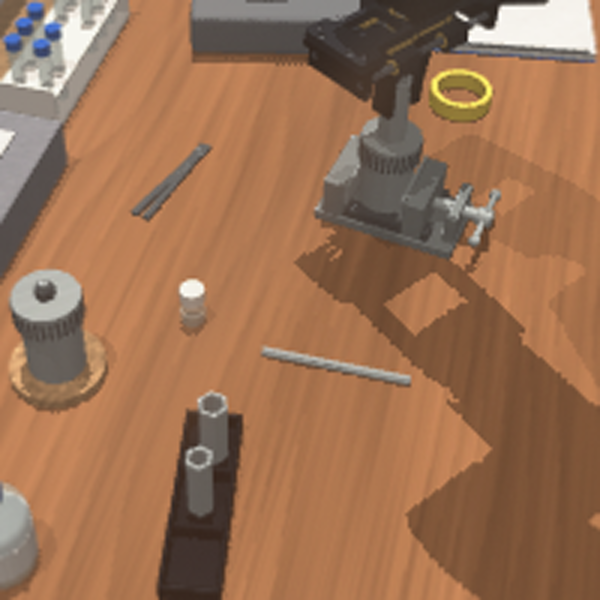

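The large socket sits on the cap (390,120). The small (200,480) and middle (212,425) stand upright in the tray and nothing else has moved.

```bash
python3 -c "
from rig import robot
print(robot.hand_in())"
```

```text
the job is handed in; nothing more can be done
None
```

The job is handed in: the small and middle sockets were each tried on the nut, would not go on, and are back upright in the tray; the large (19 mm) socket is fully home on the clamped vessel's nut and still gripped; the hand-in printed no verdict.

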